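# Rub down a microplate cover on the sprung sealing nest

### The job

Pick up the wide-footed hand applicator (not the narrow round-footed tamper) and rub down the cover of the microplate on the sprung nest: set the foot squarely across the plate at the end away from the raised end stop, press until the sprung table has sunk about half of its travel, and sweep slowly along the plate's whole length towards the end stop, pressing evenly, without lifting off midway and without ever bottoming the table. Then stand the applicator upright in the middle of its own rubber pad again and let go.

Things in the scene. Friction and masses are not known exactly. Their poses are not given: they have to be found in the camera images.
- applicator: Loose off-white plastic hand tool, 160 g, upright on its pad: flat foot 26 (x) by 84 (y) by 14 mm high; on its middle a slab handle 20 (x) by 50 (y) mm, rising to 80 mm above the underside. Origin: centre of the underside; y along the wide foot, z up; a half turn looks the same. The tamper, as tall and of the same plastic, has a round foot 42 mm across.
- nest: Fixed aluminium nest. Origin: centre of the underside of its base (190 (x) by 110 (y) by 12 mm), on the bench; x along the plate, pointing to the end stop; z up. End stop: upright, top 56 mm above the origin, inner face at x = +80 mm. A sweep of the whole plate takes the middle of the foot from about x = -48 to +48 mm at y = 0, the wide foot along y, either way round.
- plate_table (a joint): How far the sprung table in the nest is pressed straight down (m), 0 free to 0.012 bottom. It carries a white microplate 128 by 86 mm, centred over the nest's origin, with a stiff flat grey cover, top 52 mm above that origin when free. It moves from about 3 N, then 1 N per mm (9 N at half travel, 15 N at the bottom), never tilts, and springs back.
- park_pad: The applicator's own pad, on which it stands at the start: fixed flat black rubber square, 100 by 100 by 4 mm, on the bench. Origin: centre of its underside, the top 4 mm higher. The tamper stands on another pad that looks the same; either may be the nearer one.
Things that resemble listed ones, but are neither listed nor needed, are in the scene too. Leave any turquoise look-alike of the applicator alone. What is shaped like the park_pad but turquoise is not meant.

How it is judged:
On the way, in this order (a step that is already met when the one before it is completed fails the run):
1. the applicator's foot presses the plate down at the end away from the stop (x of applicator in the frame of nest between -0.065 and -0.036 m and y of applicator in the frame of nest between -0.018 and 0.018 m and angle between the x axis of applicator and the x axis of nest, either way round below 0.25 rad and angle between applicator's own z axis and vertical below 0.2 rad and contact force between applicator and nest above 1.5 N and value of joint plate_table between 0.002 and 0.0105 m), for 0.05 s.
2. pressing evenly on the first half (x of applicator in the frame of nest between -0.029 and -0.01 m and y of applicator in the frame of nest between -0.018 and 0.018 m and angle between the x axis of applicator and the x axis of nest, either way round below 0.25 rad and angle between applicator's own z axis and vertical below 0.2 rad and contact force between applicator and nest above 1.5 N and value of joint plate_table between 0.002 and 0.0105 m), for 0.05 s.
3. pressing evenly at the middle (x of applicator in the frame of nest between -0.009 and 0.009 m and y of applicator in the frame of nest between -0.018 and 0.018 m and angle between the x axis of applicator and the x axis of nest, either way round below 0.25 rad and angle between applicator's own z axis and vertical below 0.2 rad and contact force between applicator and nest above 1.5 N and value of joint plate_table between 0.002 and 0.0105 m), for 0.05 s.
4. pressing evenly on the second half (x of applicator in the frame of nest between 0.01 and 0.029 m and y of applicator in the frame of nest between -0.018 and 0.018 m and angle between the x axis of applicator and the x axis of nest, either way round below 0.25 rad and angle between applicator's own z axis and vertical below 0.2 rad and contact force between applicator and nest above 1.5 N and value of joint plate_table between 0.002 and 0.0105 m), for 0.05 s.
5. pressing evenly at the end by the stop (x of applicator in the frame of nest between 0.036 and 0.065 m and y of applicator in the frame of nest between -0.018 and 0.018 m and angle between the x axis of applicator and the x axis of nest, either way round below 0.25 rad and angle between applicator's own z axis and vertical below 0.2 rad and contact force between applicator and nest above 1.5 N and value of joint plate_table between 0.002 and 0.0105 m), for 0.05 s.
At the end, for the whole second after the job is handed in: After the sweep, with the table pressed 2 to 10.5 mm all along, the applicator stands upright (within 6 degrees), still and released on its own pad, its middle within 22 mm of the pad's, and the sprung table is up again (within 2 mm) (horizontal distance between applicator and park_pad below 0.022 m and angle between applicator's own z axis and vertical below 0.1 rad and z of applicator in the frame of park_pad below 0.008 m and linear speed of applicator below 0.02 m/s and value of joint plate_table below 0.002 m); the robot touches nothing.
It fails at once if the sprung table is pressed to the bottom of its travel (over 11.3 mm) (value of joint plate_table above 0.0113 m).
It fails at once if the applicator is lifted off the plate midway: over the middle part of the plate (within 27 mm of its middle along, 30 mm across), less than 13 mm above the unpressed cover, without pressing the table (x of applicator in the frame of nest between -0.027 and 0.027 m and y of applicator in the frame of nest between -0.03 and 0.03 m and z of applicator in the frame of nest below 0.065 m and value of joint plate_table below 0.0008 m).
It also fails if it takes over 56 s, if anything falls off the work surface, if the arm or the gripper's body presses on something with over 40 N, if the wrist force passes 120 N, or if a joint passes its speed limit or range.

### The arm

A 6-joint arm with a two-finger parallel gripper is mounted at the origin on the work surface. World frame = base frame: x ahead of the robot, y to its left, z up, the work surface at z = 0. Lengths are in m, angles in rad, forces in N, time in s.
With the tool pointing down it reaches from about 0.25 to 0.725 m from the base axis. Payload 4 kg.
Tool frame: the origin (TCP) lies on the centre line of the jaws, within the pads' length; the fingertips stand 25 mm ahead of it and the grasp point (between the pads) lies 6 mm ahead of it; z points along the fingers, x is the direction in which the jaws open and shut, and the axes are right-handed (so a half turn about z gives the same grasp; the last joint's range is limited). The gripper opens to 85 mm and grips with 20 to 120 N. Pads are 22 mm wide; open, the fingers measure 114 mm over their backs; the gripper's body (76 mm by 85 mm) begins 54 mm behind the grasp point. The pads swing forward as they close: fully open they stand 13 mm farther back than shut.
Start: joints at [-1.259, 0.241, 0.005, 1.335, 0, 1.571], TCP at [0.153, -0.476, 0.225] pointing down, gripper open.
Joint ranges: [-2.72, 2.72], [-1.05, 1.87], [-1.09, 1.28], [-1.99, 2.15], [-1.42, 1.44], [-3.14, 3.14]. Speed limits (rad/s): [2.79, 2.79, 3.14, 3.14, 3.14, 3.14].

### API

Orientations are given as a unit quaternion [x, y, z, w].
In Python, from workcell import bot, imaging, order gives the robot as it stands.
- The arm moves only by the tool carry_out, never from a script. Its argument "moves" is a list of rows, each a list of 5 numbers: the shift along the tool's x, y, z scaled (see below), then the turn about the tool's z scaled (see below), then the opening, from -1 (shut) to 1 (fully open). In form: [[tx, ty, tz, roll, hand], ...]. A call has 1 to 20 rows; each row is the pose to reach, as a shift and turn from the pose commanded when the call began, along the tool's axes at that moment; what a row does not reach only later rows make up. The controller multiplies each number of a shift by 0.1 m and each number of a turn by 90 degrees. A row lasts 1/10 s, in which the tool goes at most 50 mm and 8.59 degrees, less where a joint would pass 70% of its speed; a pose out of reach is approached as far as the arm can. A call with a number of a shift or a turn outside -1 to 1 is refused whole. A call with a gripper value outside its range is refused whole. The fingers move at their own pace and stop on an object; the grip force is fixed at half the most. Time passes only in rows, so rows that repeat a pose let the fingers close. It gives the time, the measured TCP pose, the force and the opening at its end, in the units of the state.
- bot.get_obs(): the state, without advancing time (a new reading comes with each control period).
- imaging.camera(name): name is "side" or "top"; returns the picture (480x640x3 uint8, red, green, blue); there is no depth.
- imaging.camera_model(name): a dict with "fovy" (degrees; the focal length in pixels is half the picture's height over the tangent of half this angle, whatever the lens; pixels are square), "cx", "cy" (the principal point, pixels), "eye" and "rotation" of the camera in the world. Camera axes: x right, y up, looking along -z (the intrinsics and any distortion apply to the point x, -y, -z); pixel columns grow to the right and rows downward; lengths in m; the calibration is good to about 2 mm. A picture is of the moment at which its call begins. camera_model takes no time and is no camera call.
- order.job_done(): hands the job in, once; it reports no verdict.
The state is a dict: "clock": time; "joint_pos": joint angles; "joint_vel": joint speeds; "tau": joint torques, N m; "eef_pos": TCP position; "tool_rot": TCP orientation; "ft_force": force on the tool from outside, world axes, zero at the start; "ft_torque": the same for the moment, N m; "grip_width": finger opening in m.
Only numpy, scipy, OpenCV 4.12 (cv2) and the standard library are available. Lean on these libraries where they do the work, as an engineer would, in place of code of your own. Each camera call takes 0.05 s, during which the arm holds its last target.

## Working session

There is one attempt and no reset: what is moved stays moved. The work goes in short steps, Python scripts to look and compute and a tool call to move; the robot and the scene stay as the last step left them, time stands still between calls to the robot, and variables do not carry over. Pictures are saved under pics/ and viewed, and the job is handed in when it is done.

Besides the shell and the picture viewer there is one more tool, called after "Call:" in YAML: its name, and indented under it one key for each argument. carry_out: Moves the arm, as the interface text tells. Its arguments: {"type":"object","properties":{"moves":{"type":"array","items":{"type":"array","items":{"type":"number","minimum":-1,"maximum":1}}}},"required":["moves"]}

```bash
mkdir -p pics; ls
python3 - <<'E'
from workcell import bot, imaging, order
import cv2
for n in("top","side"):
    im=imaging.camera(n); cv2.imwrite(f"pics/{n}0.png",im[:,:,::-1]); print(n,imaging.camera_model(n))
print(bot.get_obs())
E
```

```text
pics
top {'fovy': 50.2997220722369, 'cx': 321.5752241438791, 'cy': 231.95547477029396, 'eye': array([ 0.49048929, -0.04211976,  0.9199789 ]), 'rotation': array([-0.04789478,  0.03538132,  0.71166131, -0.6999946 ])}
side {'fovy': 45.03946779768428, 'cx': 327.59998431739683, 'cy': 241.65788648598706, 'eye': array([0.05239033, 0.74977165, 0.78314373]), 'rotation': array([-0.13410266,  0.4206777 ,  0.85673401, -0.26655879])}
{'clock': 0.1, 'joint_pos': array([-1.25899995e+00,  2.41361692e-01,  3.84222365e-03,  1.33520048e+00,
       -5.58583947e-06,  1.57078102e+00]), 'joint_vel': array([-0.00248473, -0.00128234,  0.00326403,  0.0002764 , -0.00093571,
       -0.00051469]), 'tau': array([-3.08111912e-04, -3.73138404e+01,  2.53010345e+01,  1.08483891e-02,
        4.28804896e-06, -3.13813594e-06]), 'eef_pos': array([ 0.1532027 , -0.47533379,  0.2238836 ]), 'tool_rot': array([ 8.08326127e-01, -5.88734191e-01, -7.79094467e-04, -5.64006709e-04]), 'ft_force': array([-0.55908815,  1.21682423, -0.52634732]), 'ft_torque': array([ 0.0057448 , -0.00451861,  0.0259219 ]), 'grip_width': 0.08538959035048205}
```

View pics/top0.png

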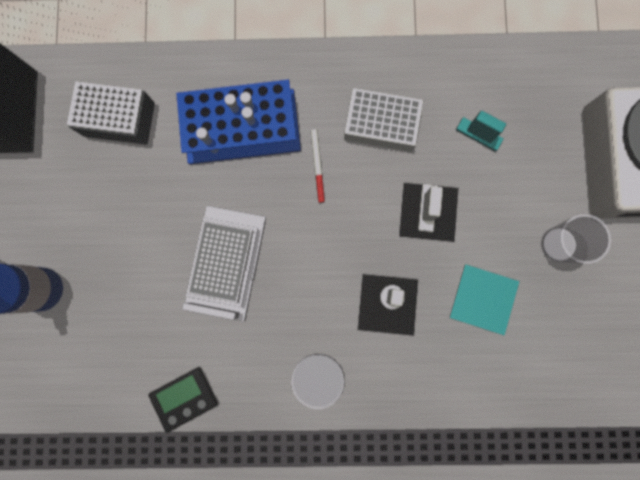

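View pics/side0.png

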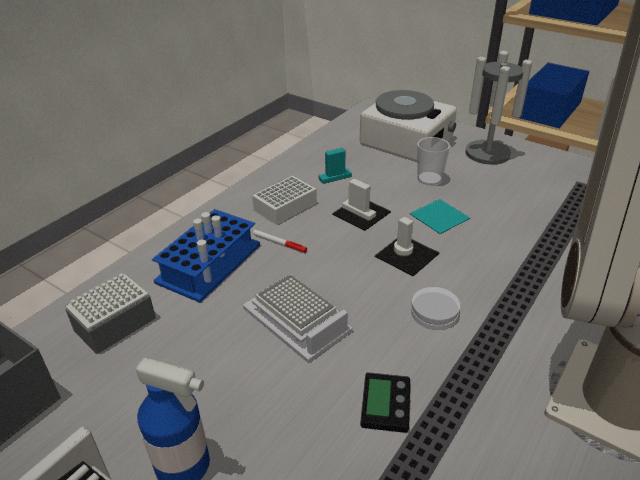

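```bash
cat > h.py <<'E'
import numpy as np, cv2
from scipy.spatial.transform import Rotation as R
from workcell import bot, imaging, order
def ray(n,uv):
    m=imaging.camera_model(n); f=240/np.tan(np.radians(m['fovy']/2))
    d=np.array([(uv[0]-m['cx'])/f,-(uv[1]-m['cy'])/f,-1.])
    return m['eye'],R.from_quat(m['rotation']).apply(d)
def onz(n,uv,z):
    e,d=ray(n,uv); return e+d*(z-e[2])/d[2]
def proj(n,p):
    m=imaging.camera_model(n); f=240/np.tan(np.radians(m['fovy']/2))
    q=R.from_quat(m['rotation']).inv().apply(np.array(p)-m['eye'])
    return np.array([m['cx']+f*q[0]/-q[2], m['cy']-f*q[1]/-q[2]])
def crop(n,im,x,y,w,h,name,s=4):
    cv2.imwrite(f"pics/{name}.png",cv2.resize(im[y:y+h,x:x+w,::-1],None,fx=s,fy=s,interpolation=cv2.INTER_CUBIC))
E
python3 - <<'E'
from h import *
t=cv2.imread('pics/top0.png')[:,:,::-1]; s=cv2.imread('pics/side0.png')[:,:,::-1]
crop('t',t,350,170,180,140,'c1'); crop('t',t,170,195,110,135,'c2'); crop('s',s,325,160,130,120,'c3');crop('s',s,235,265,130,100,'c4',6)
# pads: dark mask
m=(t.max(2)<60).astype(np.uint8)
cs,_=cv2.findContours(m,cv2.RETR_EXTERNAL,cv2.CHAIN_APPROX_NONE)
for c in cs:
    if cv2.contourArea(c)>1500:
        r=cv2.minAreaRect(c); print(r)
        q=np.array([onz('top',p,.004) for p in cv2.boxPoints(r)]); 
        if 300<r[0][0]<480: print(q.round(4).tolist(),q.mean(0),np.linalg.norm(q-np.roll(q,1,0),axis=1))
E
```

```text
((182.74183654785156, 399.584716796875), (42.40547561645508, 60.003597259521484), 61.821407318115234)
((387.84161376953125, 304.41351318359375), (54.75225067138672, 54.04118728637695), 5.440332412719727)
[[0.4262, -0.0883, 0.004], [0.5206, -0.0997, 0.004], [0.5098, -0.1963, 0.004], [0.4159, -0.1838, 0.004]] [ 0.46811655 -0.1420259   0.004     ] [0.09601152 0.09507111 0.09716811 0.09479224]
((428.5082092285156, 211.9098358154297), (53.68769454956055, 51.876976013183594), 5.19442892074585)
[[0.5905, -0.1666, 0.004], [0.6849, -0.1783, 0.004], [0.6741, -0.2747, 0.004], [0.5801, -0.2619, 0.004]] [ 0.63240211 -0.22036396  0.004     ] [0.09585362 0.09511147 0.09698474 0.09483885]
((18.499996185302734, 98.49998474121094), (36.99999237060547, 106.99998474121094), 0.0)
```

View pics/c1.png

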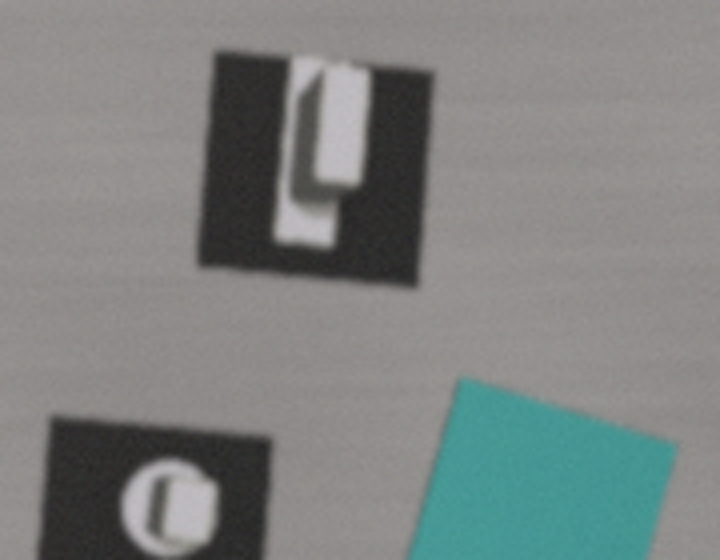

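View pics/c2.png

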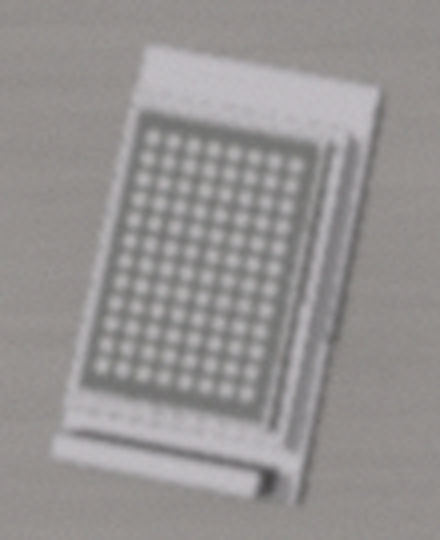

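View pics/c3.png

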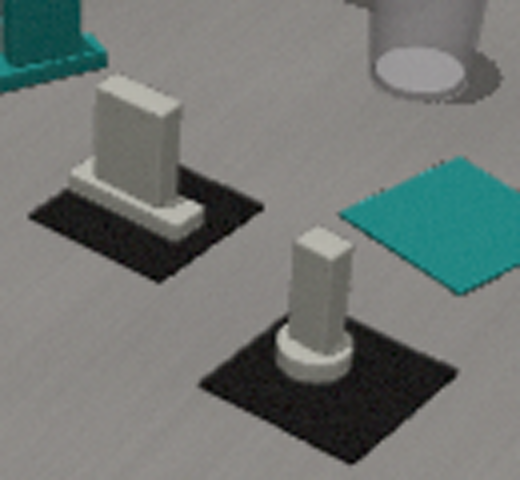

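View pics/c4.png

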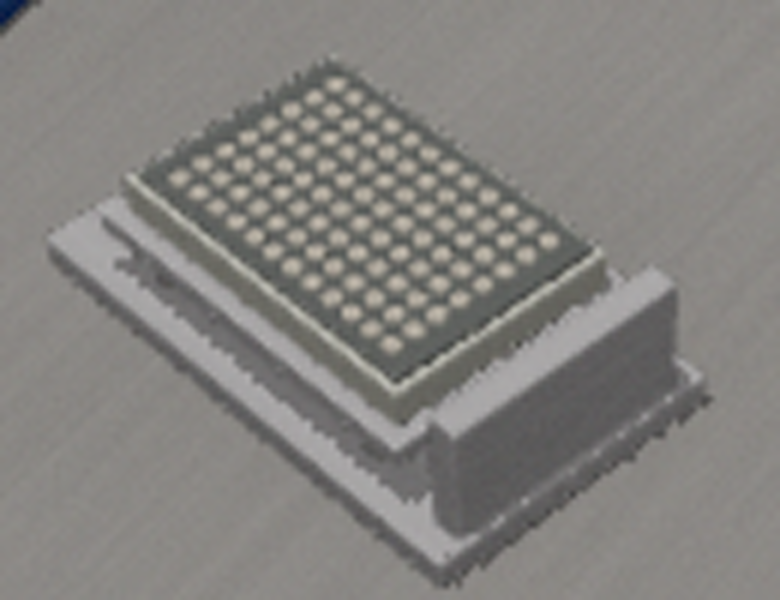

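Run:
```python
from h import *
def T(l,o,s): return [(o[0]+(a+.5)/s-.5,o[1]+(b+.5)/s-.5) for a,b in l]
def rep(nm,n,pts,z):
    q=np.array([onz(n,p,z) for p in pts]); d=np.diff(np.vstack([q,q[:1]]),axis=0)
    print(nm,n,q[:,:2].round(4).tolist(),'mean',q.mean(0).round(4),'len',np.linalg.norm(d,axis=1).round(4),'ang',np.degrees(np.arctan2(d[:,1],d[:,0])).round(1))
o1=(350,170)
rep('handle','top',T([(328,65),(370,68),(362,187),(315,184)],o1,4),.084)
rep('foot near','top',T([(275,245),(335,248)],o1,4),.018)
o3=(325,160)
rep('handle','side',T([(122,75),(182,110),(163,130),(97,87)],o3,4),.084)
rep('foot','side',T([(70,177),(178,228),(203,212)],o3,4),.018)
rep('pad','side',T([(30,216),(158,282),(264,207)],o3,4),.004)
o2=(170,195)
rep('cover','top',T([(138,112),(318,145),(262,420),(80,388)],o2,4),.052)
rep('base','top',T([(148,47),(380,90),(298,503)],o2,4),.012)
rep('stop','top',T([(60,435),(272,470),(255,497),(52,455)],o2,4),.056)
o4=(235,265)
rep('cover','side',T([(333,60),(605,250),(393,385),(128,178)],o4,6),.052)
rep('base','side',T([(50,240),(440,570),(705,380)],o4,6),.012)
rep('stop','side',T([(655,268),(677,290),(455,435),(430,412)],o4,6),.056)
# dots centroid
for n,o,z,box in(('top',None,.052,None),):
    t=cv2.imread('pics/top0.png')
# pad/handle masks
t=cv2.imread('pics/top0.png'); m=(t.min(2)>185).astype(np.uint8)
c,_=cv2.findContours(m[185:220,415:450],cv2.RETR_EXTERNAL,cv2.CHAIN_APPROX_NONE)
for k in c:
    if cv2.contourArea(k)>30: print(cv2.minAreaRect(k+np.array([415,185])))
```

```text
handle top [[0.6633, -0.2117], [0.6617, -0.229], [0.612, -0.2236], [0.6136, -0.2044]] mean [ 0.6376 -0.2172  0.084 ] len [0.0174 0.05   0.0193 0.0503] ang [-95.3 173.8  85.2  -8.4]
foot near top [[0.5963, -0.1984], [0.5945, -0.2248]] mean [ 0.5954 -0.2116  0.018 ] len [0.0265 0.0265] ang [-93.9  86.1]
handle side [[0.6565, -0.2267], [0.6083, -0.214], [0.6062, -0.1903], [0.6613, -0.2076]] mean [ 0.6331 -0.2096  0.084 ] len [0.0499 0.0238 0.0578 0.0197] ang [ 165.2   95.1  -17.5 -104. ]
foot side [[0.6769, -0.2044], [0.5968, -0.1956], [0.5932, -0.2175]] mean [ 0.6223 -0.2059  0.018 ] len [0.0806 0.0222 0.0847] ang [173.7 -99.2   8.9]
pad side [[0.6851, -0.1744], [0.5883, -0.1612], [0.576, -0.26]] mean [ 0.6165 -0.1985  0.004 ] len [0.0976 0.0995 0.1386] ang [172.3 -97.1  38.1]
cover top [[0.6131, 0.1744], [0.5974, 0.0967], [0.4809, 0.1203], [0.4955, 0.1977]] mean [0.5467 0.1473 0.052 ] len [0.0792 0.1189 0.0788 0.1199] ang [-101.4  168.6   79.3  -11.2]
base top [[0.6483, 0.1802], [0.6268, 0.0752], [0.444, 0.1117]] mean [0.5731 0.1224 0.012 ] len [0.1072 0.1864 0.2155] ang [-101.6  168.7   18.5]
stop top [[0.476, 0.2047], [0.4601, 0.1152], [0.449, 0.1223], [0.4677, 0.208]] mean [0.4632 0.1626 0.056 ] len [0.0909 0.0131 0.0877 0.0089] ang [-100.1  147.3   77.7  -21.4]
cover side [[0.597, 0.098], [0.4758, 0.121], [0.495, 0.2018], [0.6153, 0.1779]] mean [0.5458 0.1496 0.052 ] len [0.1234 0.083  0.1226 0.0819] ang [ 169.2   76.6  -11.2 -102.9]
base side [[0.6478, 0.1829], [0.4642, 0.2226], [0.442, 0.1163]] mean [0.518  0.1739 0.012 ] len [0.1878 0.1086 0.2162] ang [ 167.8 -101.8   17.9]
stop side [[0.4569, 0.1224], [0.4464, 0.1264], [0.4665, 0.2104], [0.4776, 0.2073]] mean [0.4619 0.1666 0.056 ] len [0.0112 0.0863 0.0115 0.0874] ang [ 158.8   76.6  -15.7 -103.7]
((434.9970397949219, 200.53823852539062), (7.132774829864502, 23.315736770629883), 4.398705005645752)
```

Call:
carry_out:
  moves:
    - [-0.09,-0.5,0,0.09,1]
    - [-0.18,-1,0,0.19,1]
    - [-0.18,-1,0,0.28,1]

```text
clock: 0.4
eef_pos: [0.2454, -0.4262, 0.2242]
tool_rot: [-0.671, 0.742, 0.0, 0.001]
ft_force: [-0.0, -0.5, -0.5]
grip_width: 0.0852
```

```bash
cat >> h.py <<'E'
def plan(x,y,z,yaw=None):
    o=bot.get_obs(); r=R.from_quat(o['tool_rot']); M=r.as_matrix()
    d=np.array([x,y,z])-o['eef_pos']
    cy=np.degrees(np.arctan2(M[1,0],M[0,0]))
    print('t',o['clock'],'pos',o['eef_pos'].round(4),'yaw',cy.round(2),'tilt',np.degrees(np.arccos(-M[2,2])).round(2),'j',o['joint_pos'].round(3),'F',o['ft_force'].round(2),'w',o['grip_width'].round(4))
    t=M.T@d/.1
    print('shift',t.round(3),'roll',None if yaw is None else round(-((yaw-cy+180)%360-180)/90,3))
E
python3 -c "
from h import *
plan(.637,-.2145,.2,-97.3)"
```

```text
Traceback (most recent call last):
  File "h.py", line 20, in plan
    print('t',o['clock'],'pos',o['eef_pos'].round(4),'yaw',cy.round(2),'tilt',np.degrees(np.arccos(-M[2,2])).round(2),'j',o['joint_pos'].round(3),'F',o['ft_force'].round(2),'w',o['grip_width'].round(4))
                                                                                                                                                                                 ^^^^^^^^^^^^^^^^^^^^^
AttributeError: 'float' object has no attribute 'round'
```

```bash
sed -i "s/o\['grip_width'\].round(4)/round(o['grip_width'],4)/" h.py; python3 -c "
from h import *
plan(.637,-.2145,.2,-97.3)"
```

```text
t 0.4 pos [ 0.2454 -0.4262  0.2242] yaw -95.78 tilt 0.1 j [-1.049e+00  2.260e-01 -1.600e-02  1.331e+00  1.000e-03  2.193e+00] F [-0.01 -0.54 -0.48] w 0.0852
shift [-2.5   -3.683  0.247] roll 0.017
```

Call:
carry_out:
  moves:
    - [-0.31,-0.46,0,0,1]
    - [-0.63,-0.92,0,0,1]
    - [-0.63,-0.92,0,0,1]

```text
clock: 0.7
eef_pos: [0.344, -0.372, 0.2242]
tool_rot: [-0.673, 0.739, 0.0, 0.001]
ft_force: [0.0, 0.1, -0.8]
grip_width: 0.0853
```

Call:
carry_out:
  moves:
    - [-0.31,-0.46,0,0,1]
    - [-0.63,-0.92,0,0,1]
    - [-0.63,-0.92,0,0,1]

```text
clock: 1.0
eef_pos: [0.4415, -0.3186, 0.224]
tool_rot: [-0.673, 0.739, 0.0, 0.0]
ft_force: [0.4, -0.2, -0.3]
grip_width: 0.0853
```

Call:
carry_out:
  moves:
    - [-0.31,-0.46,0,0,1]
    - [-0.63,-0.92,0,0,1]
    - [-0.63,-0.92,0,0,1]
    - [-0.63,-0.92,0,0,1]

```text
clock: 1.4
eef_pos: [0.5369, -0.2663, 0.2236]
tool_rot: [-0.672, 0.74, 0.001, -0.001]
ft_force: [-0.4, 0.2, -0.6]
grip_width: 0.0851
```

```bash
python3 -c "
from h import *
plan(.637,-.2145,.2,-97.3)"
```

```text
t 1.4 pos [ 0.5369 -0.2663  0.2236] yaw -95.48 tilt 0.11 j [-0.46   0.444  0.293  1.421 -0.     2.777] F [-0.37  0.18 -0.63] w 0.0851
shift [-0.611 -0.948  0.234] roll 0.02
```

Call:
carry_out:
  moves:
    - [-0.31,-0.46,0,0.01,1]
    - [-0.61,-0.95,0.23,0.02,1]
    - [-0.61,-0.95,0.23,0.02,1]
    - [-0.61,-0.95,0.23,0.02,1]
    - [-0.61,-0.95,0.23,0.02,1]

```text
clock: 1.9
eef_pos: [0.6351, -0.2172, 0.2014]
tool_rot: [-0.659, 0.752, 0.001, -0.001]
ft_force: [-0.2, -0.9, -0.2]
grip_width: 0.0857
```

```bash
python3 -c "
from h import *
plan(.637,-.2145,.11,-97.3)
for n in('top','side'):
    im=imaging.camera(n); cv2.imwrite(f'pics/{n}1.png',im[:,:,::-1])
    crop(n,im,*((350,130,160,120) if n=='top' else (300,100,160,120)),n+'1c',4)"
```

```text
t 1.9 pos [ 0.6351 -0.2172  0.2014] yaw -97.52 tilt 0.12 j [-3.290e-01  6.080e-01  5.040e-01  1.469e+00 -1.000e-03  2.944e+00] F [-0.17 -0.9  -0.21] w 0.0857
shift [-0.03  -0.017  0.914] roll -0.002
```

View pics/side1c.png

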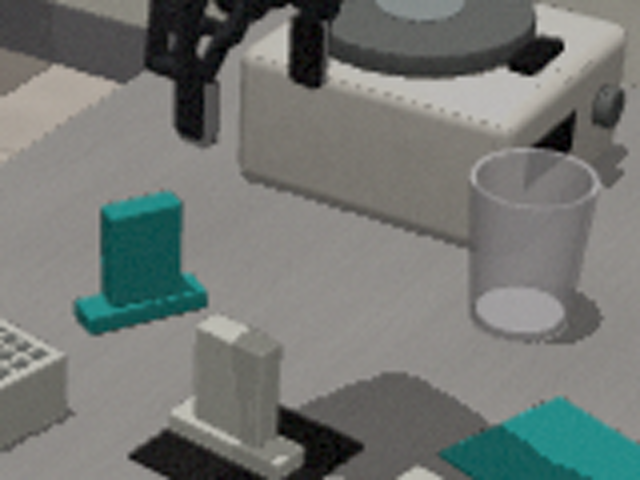

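View pics/top1.png

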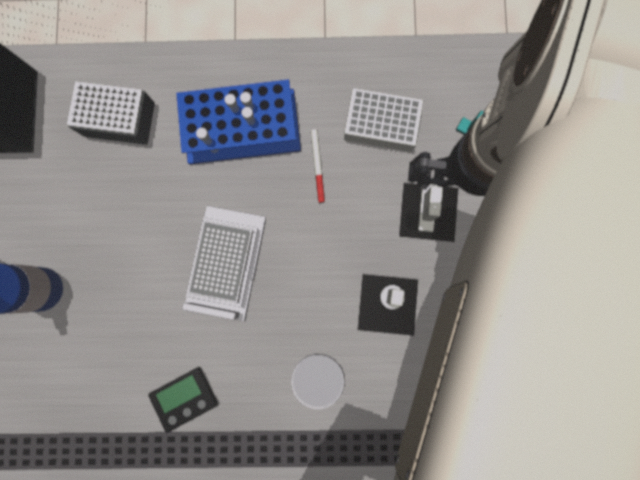

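Call:
carry_out:
  moves:
    - [-0.03,-0.02,0.3,0,1]
    - [-0.03,-0.02,0.6,0,1]
    - [-0.03,-0.02,0.9,0,1]
    - [-0.03,-0.02,0.9,0,1]

```text
clock: 2.4
eef_pos: [0.6348, -0.2133, 0.1078]
tool_rot: [-0.659, 0.752, 0.004, -0.002]
ft_force: [-0.8, -0.4, -0.6]
grip_width: 0.0856
```

Call:
carry_out:
  moves:
    - [0,0,0.25,0,1]
    - [0,0,0.5,0,1]
    - [0,0,0.5,0,1]
    - [0,0,0.5,0,1]

```text
clock: 2.8
eef_pos: [0.6393, -0.2139, 0.0636]
tool_rot: [-0.659, 0.752, -0.001, 0.0]
ft_force: [0.6, -0.0, 1.0]
grip_width: 0.0856
```

```bash
python3 -c "
from h import *
plan(.637,-.2145,.061,-97.3)
im=imaging.camera('side');crop('s',im,300,100,160,120,'side2c',4)"
```

```text
t 2.8 pos [ 0.6393 -0.2139  0.0636] yaw -97.49 tilt 0.08 j [-0.323  0.683  0.274  1.161 -0.     2.95 ] F [ 0.57 -0.04  0.99] w 0.0856
shift [0.009 0.022 0.026] roll -0.002
```

View pics/side2c.png

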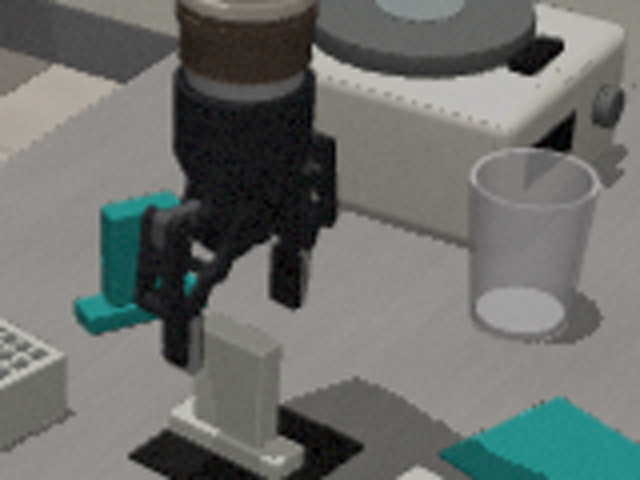

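```bash
python3 -c "
from h import *
o=bot.get_obs()
def c(p): return ((proj('side',p)-[300,100])*4).round(0)
M=R.from_quat(o['tool_rot']).as_matrix();
for z in(0,.019,.025):
  for x in(-.0428,.0428): print(z,x,c(o['eef_pos']+M@[x,0,z]))
print(c((.637,-.2145,.084)),c((.637,-.2145,.05)),c((.637,-.2145,.004)))
im=imaging.camera('top');crop('s',im,380,100,160,120,'top2c',4)"
```

```text
0 -0.0428 [183. 391.]
0 0.0428 [279. 331.]
0.019 -0.0428 [183. 419.]
0.019 0.0428 [277. 359.]
0.025 -0.0428 [182. 428.]
0.025 0.0428 [277. 367.]
[238. 333.] [236. 383.] [234. 449.]
```

View pics/top2c.png

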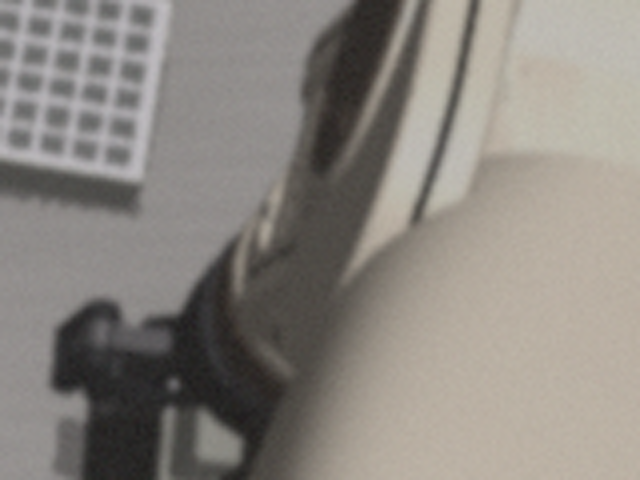

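```bash
python3 -c "
from h import *
o=bot.get_obs()
im=imaging.camera('top');s=imaging.camera('side')
M=R.from_quat(o['tool_rot']).as_matrix();
im=im[:,:,::-1].copy();s=s[:,:,::-1].copy()
I=cv2.resize(im[150:260,380:480],None,fx=6,fy=6);S=cv2.resize(s[90:240,300:430],None,fx=5,fy=5)
for x in(-.0428,.0428,-.057,.057):
  for z in(.012,-.03,-.048):
    for y in(-.011,.011):
      p=o['eef_pos']+M@[x,y,z]
      col=(0,255,0) if z>0 else (0,0,255)
      a=(proj('top',p)-[380,150]+.5)*6; b=(proj('side',p)-[300,90]+.5)*5
      cv2.circle(I,tuple(int(v) for v in a),3,col,-1);cv2.circle(S,tuple(int(v) for v in b),3,col,-1)
cv2.imwrite('pics/ovt.png',I[:600]);cv2.imwrite('pics/ovs.png',S[:600])
"
```

```text
(no output)
```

View pics/ovt.png

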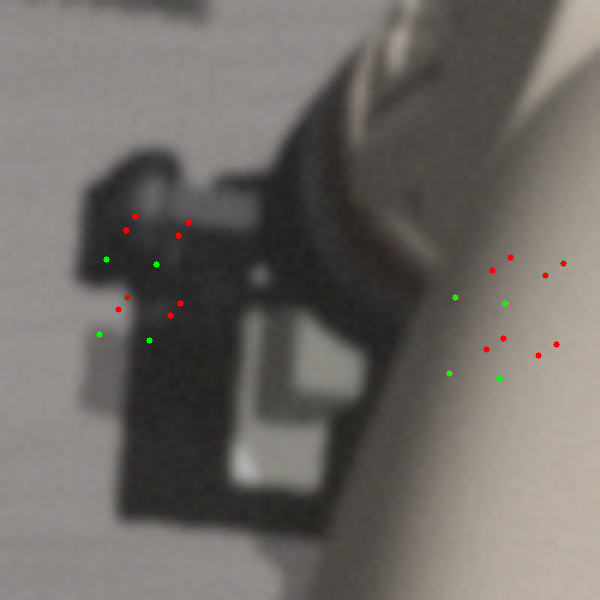

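View pics/ovs.png

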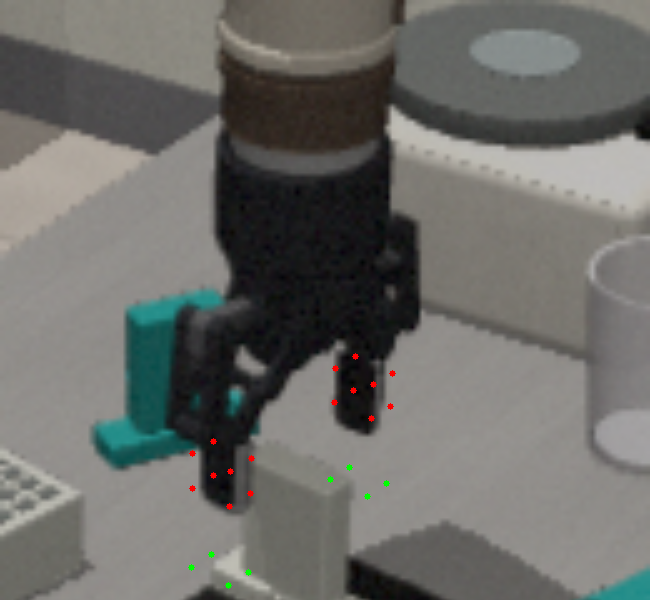

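```bash
python3 -c "
from h import *
o=bot.get_obs();M=R.from_quat(o['tool_rot']).as_matrix();e=o['eef_pos'];print(e, M.round(2).tolist(),o['clock'])
for z in(.05,.07,.09): 
  p=onz('side',(346,192),z);print(z,p.round(3),(M.T@(p-e)).round(3),(proj('top',p)-[380,150])*6)
# earlier picture at t=1.9
e1=np.array([.6351,-.2172,.2014])
for z in(.012,-.03): print(z,(proj('side',e1+M@[-.05,0,z])-[300,100])*4, (proj('side',e1+M@[.05,0,z])-[300,100])*4)
for z in(-.048,-.1,-.15): print(z,(proj('side',e+M@[0,0,z])-[300,90])*5,(proj('top',e+M@[0,0,z])-[380,150])*6)
"
```

```text
[ 0.64044    -0.21362986  0.06420415] [[-0.13, -0.99, 0.0], [-0.99, 0.13, -0.0], [0.0, -0.0, -1.0]] 3.0
0.05 [ 0.671 -0.211  0.05 ] [-0.007 -0.03   0.014] [283.06635687 214.14695877]
0.07 [ 0.654 -0.185  0.07 ] [-0.03  -0.01  -0.006] [205.0637716  260.19639598]
0.09 [ 0.637 -0.159  0.09 ] [-0.054  0.01  -0.026] [123.08275913 308.59452883]
0.012 [188.79285846 199.12454592] [306.27726601 133.67176726]
-0.03 [190.21196331 127.17670522] [310.03263816  63.72813936]
-0.048 [291.84162348 411.31440856] [340.90669198 278.15807747]
-0.1 [295.31736615 308.93742926] [383.45152834 240.02430025]
-0.15 [298.82791662 205.53519629] [430.15284688 198.16498596]
```

Call:
carry_out:
  moves:
    - [-0.01,0.02,0.1,0,1]
    - [-0.01,0.03,0.2,0,1]
    - [-0.01,0.03,0.2,0,1]

```text
clock: 3.3
eef_pos: [0.6343, -0.2109, 0.0392]
tool_rot: [-0.66, 0.751, 0.002, -0.001]
ft_force: [-0.7, -0.3, -0.7]
grip_width: 0.0852
```

```bash
python3 -c "
from h import *
plan(.637,-.2145,.044,-97.3)
s=imaging.camera('side')
crop('s',s,310,130,110,90,'s3',7)"
```

```text
t 3.3 pos [ 0.6343 -0.2109  0.0392] yaw -97.43 tilt 0.27 j [-0.321  0.698  0.233  1.111 -0.     2.95 ] F [-0.7  -0.32 -0.72] w 0.0852
shift [ 0.033 -0.031 -0.049] roll -0.001
```

View pics/s3.png

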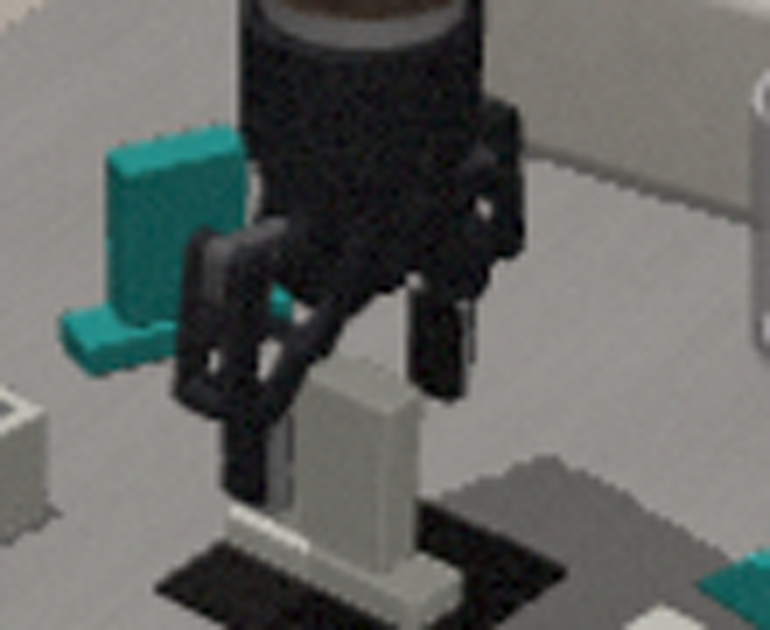

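Call:
carry_out:
  moves:
    - [0.03,-0.03,0.08,0,1]
    - [0.03,-0.03,0.08,0,1]
    - [0.03,-0.03,0.08,0,-1]
    - [0.03,-0.03,0.08,0,-1]
    - [0.03,-0.03,0.08,0,-1]
    - [0.03,-0.03,0.08,0,-1]
    - [0.03,-0.03,0.08,0,-1]
    - [0.03,-0.03,0.08,0,-1]
    - [0.03,-0.03,0.08,0,-1]
    - [0.03,-0.03,0.08,0,-1]

```text
clock: 4.35
eef_pos: [0.639, -0.2151, 0.0339]
tool_rot: [-0.66, 0.751, -0.0, 0.0]
ft_force: [-0.1, -0.7, 0.7]
grip_width: 0.0197
```

```bash
python3 -c "
from h import *
plan(.637,-.2145,.044,-97.3)
s=imaging.camera('side')
crop('s',s,310,130,110,90,'s4',7)"
```

```text
t 4.35 pos [ 0.639  -0.2151  0.0339] yaw -97.43 tilt 0.03 j [-0.325  0.709  0.241  1.102 -0.     2.947] F [-0.09 -0.69  0.66] w 0.0197
shift [-0.003  0.021 -0.101] roll -0.001
```

View pics/s4.png

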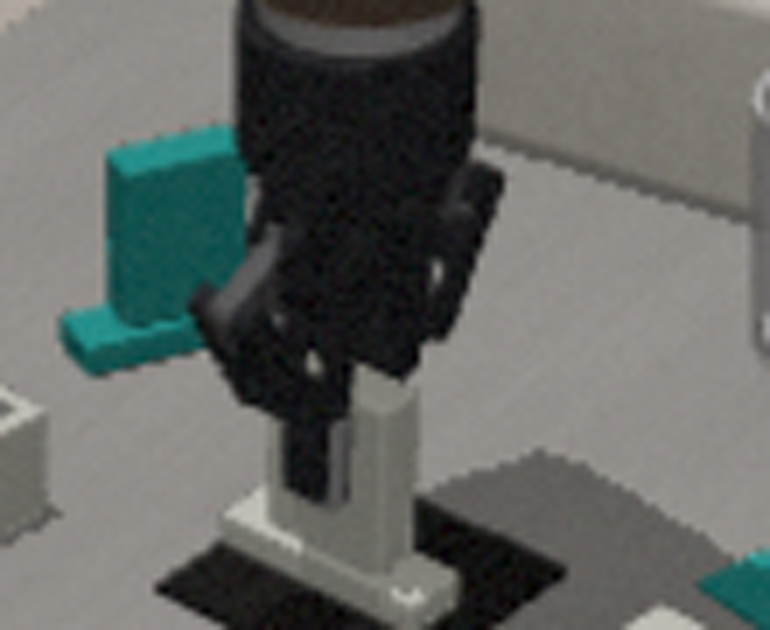

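Call:
carry_out:
  moves:
    - [0,0,-0.1,0,-1]
    - [0,0,-0.3,0,-1]
    - [0,0,-0.6,0,-1]
    - [0,0,-0.9,0,-1]
    - [0,0,-1,0,-1]
    - [0,0,-1,0,-1]

```text
clock: 5.0
eef_pos: [0.6402, -0.2153, 0.1359]
tool_rot: [-0.66, 0.751, -0.002, 0.001]
ft_force: [0.8, -0.5, -2.6]
grip_width: 0.0192
```

Call:
carry_out:
  moves:
    - [-0.3,0,0,-0.09,-1]
    - [-0.6,0,0,-0.18,-1]
    - [-0.8,0,0,-0.27,-1]
    - [-1,0,0,-0.36,-1]
    - [-1,0.1,0,-0.45,-1]
    - [-1,0.2,0,-0.54,-1]
    - [-1,0.2,0,-0.63,-1]
    - [-1,0.2,0,-0.72,-1]
    - [-1,0.2,0,-0.81,-1]
    - [-1,0.2,0,-0.9,-1]
    - [-1,0.2,0,-0.95,-1]
    - [-1,0.2,0,-0.95,-1]

```text
clock: 6.2
eef_pos: [0.6306, -0.1129, 0.1312]
tool_rot: [0.995, -0.104, -0.002, -0.0]
ft_force: [0.9, 1.3, -2.3]
grip_width: 0.0192
```

```bash
python3 -c "
from h import *
plan(.593,.1385,.134,-11.4)
s=imaging.camera('side')
cv2.imwrite('pics/s5.png',s[:,:,::-1])"
```

```text
t 6.2 pos [ 0.6306 -0.1129  0.1312] yaw -11.94 tilt 0.25 j [-0.177  0.573  0.261  1.263  0.     1.602] F [ 0.94  1.26 -2.34] w 0.0192
shift [-0.888 -2.382 -0.025] roll -0.006
```

View pics/s5.png

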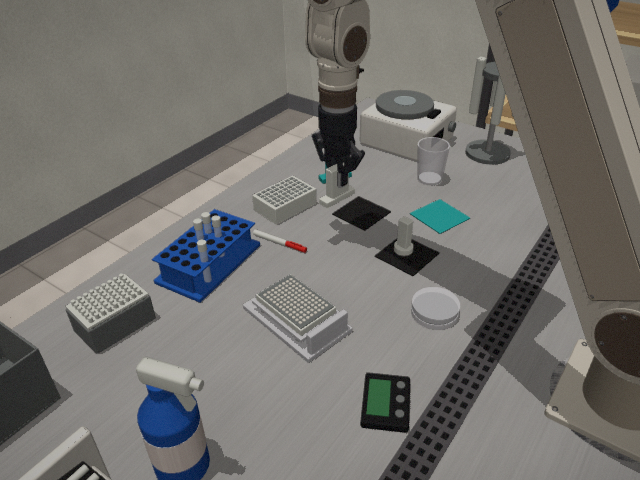

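Call:
carry_out:
  moves:
    - [-0.1,-0.25,0,0,-1]
    - [-0.2,-0.55,0,0,-1]
    - [-0.3,-0.8,0,0,-1]
    - [-0.3,-0.8,0,0,-1]

```text
clock: 6.65
eef_pos: [0.6179, -0.0252, 0.1326]
tool_rot: [0.995, -0.103, -0.001, -0.001]
ft_force: [1.1, -0.5, -2.0]
grip_width: 0.0195
```

Call:
carry_out:
  moves:
    - [-0.1,-0.25,0,0,-1]
    - [-0.2,-0.55,0,0,-1]
    - [-0.3,-0.8,0,0,-1]
    - [-0.3,-0.8,0,0,-1]

```text
clock: 7.05
eef_pos: [0.6054, 0.0585, 0.1329]
tool_rot: [0.995, -0.103, -0.001, -0.0]
ft_force: [0.8, -0.2, -3.1]
grip_width: 0.0198
```

Call:
carry_out:
  moves:
    - [-0.1,-0.25,0,0,-1]
    - [-0.2,-0.5,0,0,-1]
    - [-0.28,-0.75,0,0,-1]
    - [-0.28,-0.75,0,0,-1]
    - [-0.28,-0.75,0,0,-1]

```text
clock: 7.55
eef_pos: [0.5944, 0.1344, 0.1331]
tool_rot: [0.995, -0.104, -0.0, 0.001]
ft_force: [-0.1, -0.7, -1.9]
grip_width: 0.0191
```

```bash
python3 -c "
from h import *
plan(.593,.1385,.134,-11.4)
s=imaging.camera('side')
crop('s',s,220,170,150,120,'s6',5)
s=imaging.camera('top')
crop('s',s,150,160,150,120,'t6',5)
"
```

```text
t 7.55 pos [0.5944 0.1344 0.1331] yaw -11.95 tilt 0.07 j [ 2.230e-01  5.070e-01  1.560e-01  1.220e+00 -1.000e-03  2.002e+00] F [-0.08 -0.74 -1.91] w 0.0191
shift [-0.022 -0.037 -0.009] roll -0.006
```

View pics/s6.png

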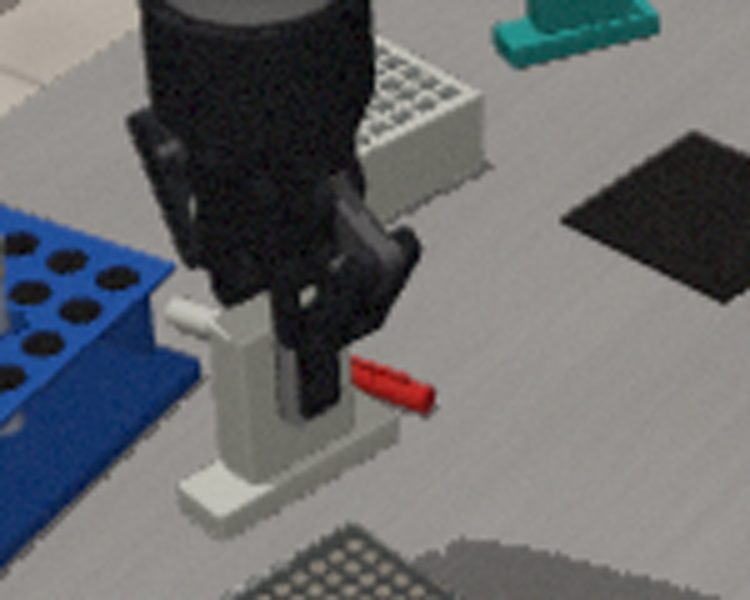

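View pics/t6.png

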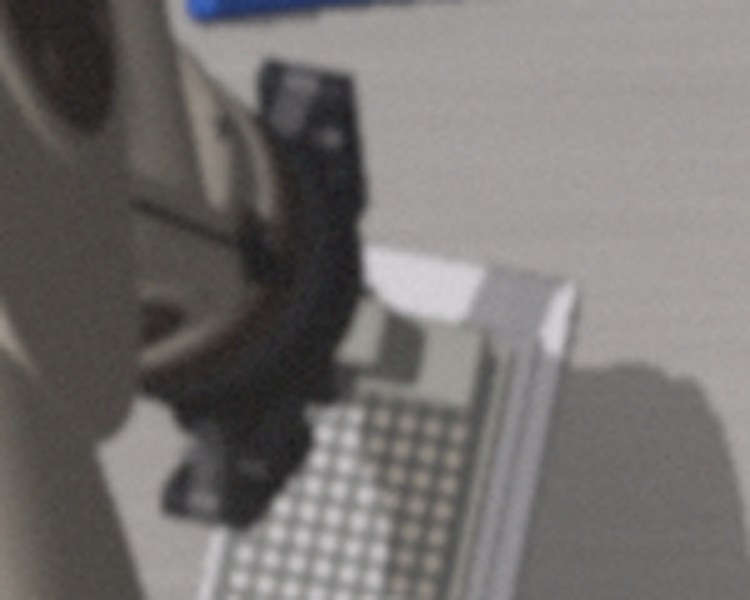

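```bash
cat >> h.py <<'E'
def tri(uvt,uvs):
    e1,d1=ray('top',uvt);e2,d2=ray('side',uvs)
    A=np.stack([d1,-d2],1);s=np.linalg.lstsq(A,e2-e1,rcond=None)[0]
    a=e1+s[0]*d1;b=e2+s[1]*d2;return (a+b)/2,np.linalg.norm(a-b)
E
python3 -c "
from h import *
print(tri((245,241.6),(300,253.6)))
c=np.array([.546,.148]);X=np.array([-.980,.198]);Y=np.array([-.198,-.980])
def nest(n,uv,z):
    p=onz(n,uv,z);d=p[:2]-c;print(n,z,p.round(4),'nest',(d@X).round(4),(d@Y).round(4))
for z in(.112,.117,.122):
  nest('top',(150+98,160+66),z);nest('top',(245,241.6),z)
  nest('side',(220+178/5,170+488/5),z);nest('side',(220+225/5,170+515/5),z);nest('side',(300,253.6),z)
"
```

```text
(array([0.57323238, 0.09385667, 0.11188817]), np.float64(0.0006156131571695702))
top 0.112 [0.5979 0.0889 0.112 ] nest -0.0626 0.0476
top 0.112 [0.573  0.0937 0.112 ] nest -0.0372 0.0479
side 0.112 [0.6153 0.1713 0.112 ] nest -0.0633 -0.0365
side 0.112 [0.5918 0.1732 0.112 ] nest -0.0399 -0.0338
side 0.112 [0.5734 0.0941 0.112 ] nest -0.0376 0.0474
top 0.117 [0.5973 0.0881 0.117 ] nest -0.0621 0.0485
top 0.117 [0.5724 0.0928 0.117 ] nest -0.0368 0.0488
side 0.117 [0.6111 0.1756 0.117 ] nest -0.0583 -0.0399
side 0.117 [0.5878 0.1775 0.117 ] nest -0.0351 -0.0372
side 0.117 [0.5696 0.099  0.117 ] nest -0.0328 0.0434
top 0.122 [0.5966 0.0873 0.122 ] nest -0.0616 0.0495
top 0.122 [0.5719 0.092  0.122 ] nest -0.0365 0.0498
side 0.122 [0.6069 0.1799 0.122 ] nest -0.0533 -0.0433
side 0.122 [0.5837 0.1818 0.122 ] nest -0.0303 -0.0406
side 0.122 [0.5657 0.1038 0.122 ] nest -0.028 0.0394
```

Call:
carry_out:
  moves:
    - [0,-0.03,0.1,0,-1]
    - [0,-0.06,0.2,0,-1]
    - [0,-0.06,0.3,0,-1]
    - [0,-0.06,0.38,0,-1]
    - [0,-0.06,0.38,0,-1]
    - [0,-0.06,0.38,0,-1]

```text
clock: 8.25
eef_pos: [0.5955, 0.1407, 0.0953]
tool_rot: [0.995, -0.104, -0.0, 0.0]
ft_force: [0.3, -0.0, -2.1]
grip_width: 0.0193
```

```bash
python3 -c "
from h import *
plan(.593,.1385,.082,-11.4)
s=imaging.camera('side')
crop('s',s,220,170,150,120,'s7',5)
plan(.593,.1385,.082,-11.4)
"
```

```text
t 8.25 pos [0.5955 0.1407 0.0953] yaw -11.94 tilt 0.05 j [ 0.232  0.54   0.107  1.138 -0.     2.011] F [ 0.26 -0.03 -2.07] w 0.0193
shift [-0.02   0.026  0.133] roll -0.006
t 8.3 pos [0.5959 0.1407 0.0958] yaw -11.94 tilt 0.02 j [ 0.232  0.54   0.108  1.139 -0.     2.011] F [ 0.5  -0.28 -1.08] w 0.0193
shift [-0.024  0.028  0.138] roll -0.006
```

View pics/s7.png

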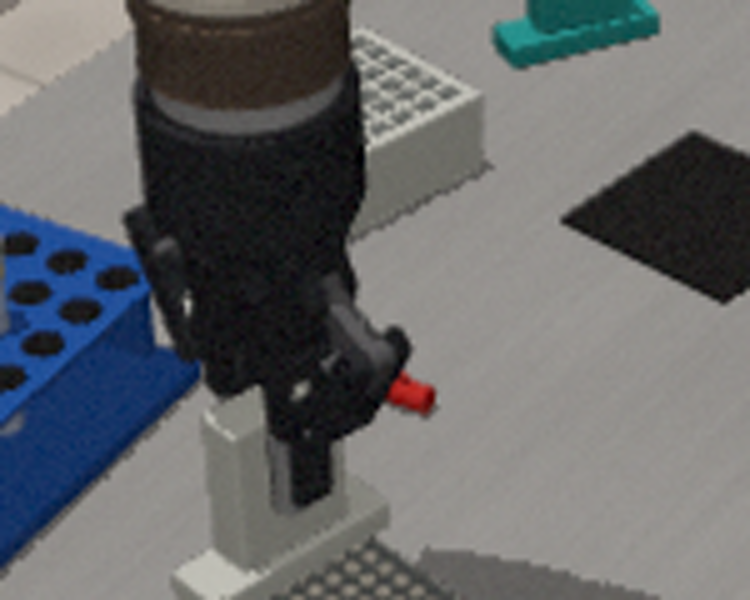

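Call:
carry_out:
  moves:
    - [0,0,0.03,0,-1]
    - [0,0,0.06,0,-1]
    - [0,0,0.08,0,-1]
    - [0,0,0.08,0,-1]
    - [0,0,0.08,0,-1]

```text
clock: 8.8
eef_pos: [0.5957, 0.1408, 0.0876]
tool_rot: [0.995, -0.104, -0.0, 0.0]
ft_force: [0.5, -0.4, -1.9]
grip_width: 0.0195
```

Call:
carry_out:
  moves:
    - [0,0,0.02,0,-1]
    - [0,0,0.03,0,-1]
    - [0,0,0.03,0,-1]
    - [0,0,0.03,0,-1]

```text
clock: 9.2
eef_pos: [0.5957, 0.1407, 0.0847]
tool_rot: [0.995, -0.104, -0.0, 0.0]
ft_force: [-0.3, 0.7, -2.0]
grip_width: 0.0192
```

```bash
python3 -c "
from h import *
for i in range(4):
  s=imaging.camera('side'); plan(.593,.1385,.082,-11.4)
crop('s',s,220,200,150,120,'s8',5)
"
```

```text
t 9.25 pos [0.5958 0.1408 0.0847] yaw -11.93 tilt 0.0 j [ 0.232  0.549  0.092  1.114 -0.     2.011] F [ 0.42  0.09 -2.44] w 0.0194
shift [-0.023  0.028  0.027] roll -0.006
t 9.3 pos [0.5958 0.1408 0.0848] yaw -11.94 tilt 0.01 j [0.232 0.549 0.092 1.114 0.    2.011] F [-0.28 -0.12 -1.98] w 0.0188
shift [-0.023  0.028  0.028] roll -0.006
t 9.35 pos [0.5958 0.1408 0.0847] yaw -11.94 tilt 0.01 j [ 0.232  0.549  0.092  1.114 -0.     2.011] F [ 0.16 -0.89 -2.37] w 0.0193
shift [-0.023  0.028  0.027] roll -0.006
t 9.4 pos [0.5958 0.1408 0.0847] yaw -11.93 tilt 0.0 j [0.232 0.549 0.092 1.114 0.    2.011] F [-1.43  0.3  -1.71] w 0.0188
shift [-0.022  0.028  0.027] roll -0.006
```

View pics/s8.png

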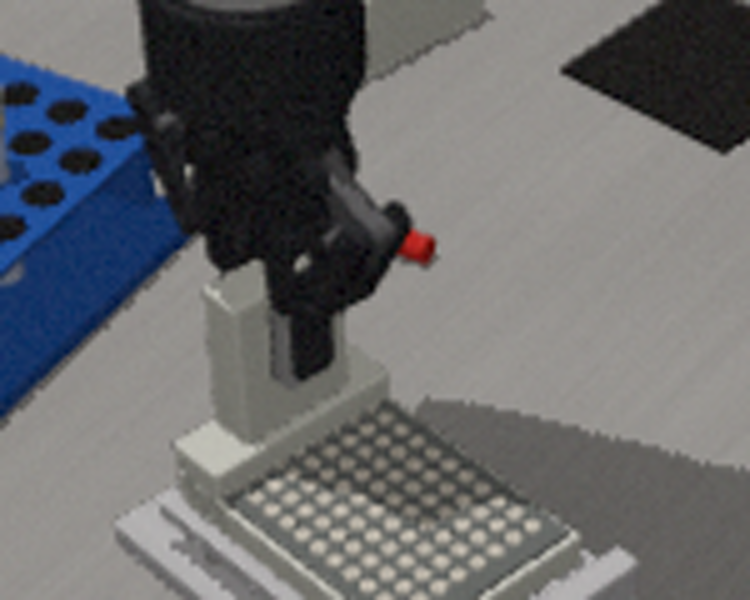

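Call:
carry_out:
  moves:
    - [0,0,0.01,0,-1]
    - [0,0,0.02,0,-1]
    - [0,0,0.03,0,-1]
    - [0,0,0.03,0,-1]
    - [0,0,0.03,0,-1]

```text
clock: 9.9
eef_pos: [0.5957, 0.1408, 0.0819]
tool_rot: [0.995, -0.104, 0.0, -0.0]
ft_force: [-1.0, -0.5, 0.4]
grip_width: 0.0195
```

Call:
carry_out:
  moves:
    - [0,0,0.01,0,-1]
    - [0,0,0.02,0,-1]
    - [0,0,0.02,0,-1]
    - [0,0,0.02,0,-1]

```text
clock: 10.3
eef_pos: [0.5958, 0.1407, 0.08]
tool_rot: [0.995, -0.104, 0.0, -0.0]
ft_force: [-2.2, -1.4, 3.9]
grip_width: 0.019
```

Call:
carry_out:
  moves:
    - [0,0,0.01,0,-1]
    - [0,0,0.02,0,-1]
    - [0,0,0.03,0,-1]
    - [0,0,0.03,0,-1]
    - [0,0,0.03,0,-1]

```text
clock: 10.8
eef_pos: [0.5958, 0.1407, 0.0771]
tool_rot: [0.995, -0.104, 0.0, -0.0]
ft_force: [-2.0, -0.6, 5.7]
grip_width: 0.0191
```

```bash
python3 -c "
from h import *
F=[]
for i in range(4):
  s=imaging.camera('side'); F.append(bot.get_obs()['ft_force'])
print(np.mean(F,0)); plan(.5,.159,.0765,-11.4)
crop('s',s,220,200,150,120,'s9',5)
"
```

```text
[-2.36405988 -1.2020038   5.76747256]
t 11.0 pos [0.5958 0.1408 0.0772] yaw -11.93 tilt 0.02 j [ 0.232  0.555  0.082  1.097 -0.     2.011] F [-2.44 -0.66  5.84] w 0.0194
shift [-0.975  0.02   0.006] roll -0.006
```

View pics/s9.png

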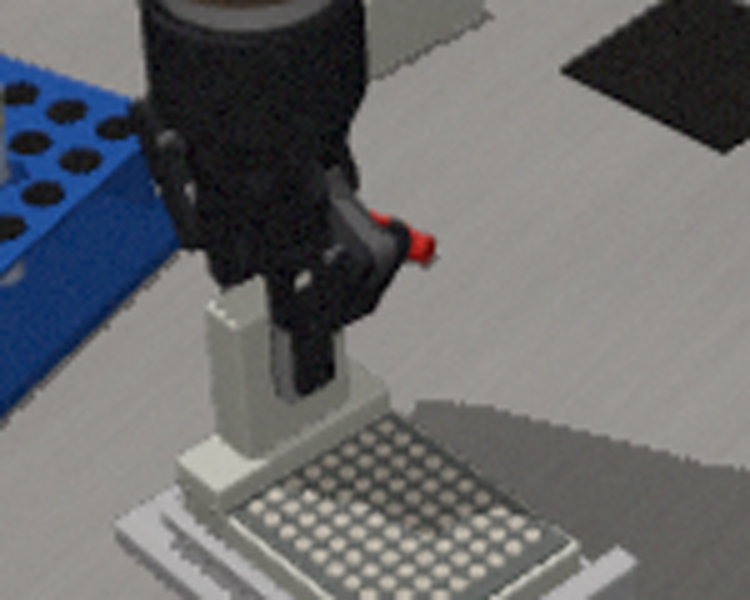

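Call:
carry_out:
  moves:
    - [-0.01,0,0.005,0,-1]
    - [-0.03,0,0.01,0,-1]
    - [-0.05,0,0.01,0,-1]
    - [-0.075,0,0.01,0,-1]
    - [-0.1,0,0.01,0,-1]
    - [-0.125,0,0.01,0,-1]
    - [-0.15,0,0.01,0,-1]
    - [-0.175,0,0.01,0,-1]
    - [-0.2,0,0.01,0,-1]
    - [-0.225,0,0.01,0,-1]
    - [-0.25,0,0.01,0,-1]
    - [-0.275,0,0.01,0,-1]
    - [-0.3,0,0.01,0,-1]
    - [-0.325,0,0.01,0,-1]
    - [-0.35,0,0.01,0,-1]
    - [-0.375,0.01,0.01,0,-1]
    - [-0.4,0.01,0.01,0,-1]
    - [-0.425,0.01,0.01,0,-1]
    - [-0.45,0.01,0.01,0,-1]
    - [-0.47,0.01,0.01,0,-1]

```text
clock: 13.0
eef_pos: [0.5538, 0.1499, 0.0777]
tool_rot: [0.995, -0.104, 0.005, -0.001]
ft_force: [3.9, -1.5, 6.2]
grip_width: 0.0192
```

```bash
python3 -c "
from h import *
plan(.498,.159,.0765,-11.4)
"
```

```text
t 13.0 pos [0.5538 0.1499 0.0777] yaw -11.95 tilt 0.54 j [ 2.650e-01  4.790e-01 -4.600e-02  1.036e+00 -2.000e-03  2.045e+00] F [ 3.93 -1.48  6.17] w 0.0192
shift [-0.565  0.027  0.007] roll -0.006
```

Call:
carry_out:
  moves:
    - [-0.025,0,0.005,0,-1]
    - [-0.05,0,0.005,0,-1]
    - [-0.075,0,0.005,0,-1]
    - [-0.1,0,0.005,0,-1]
    - [-0.125,0,0.005,0,-1]
    - [-0.15,0,0.005,0,-1]
    - [-0.175,0,0.005,0,-1]
    - [-0.2,0.005,0.005,0,-1]
    - [-0.225,0.005,0.005,0,-1]
    - [-0.25,0.005,0.005,0,-1]
    - [-0.275,0.005,0.005,0,-1]
    - [-0.3,0.005,0.005,0,-1]
    - [-0.325,0.005,0.005,0,-1]
    - [-0.35,0.005,0.005,0,-1]
    - [-0.375,0.005,0.005,0,-1]
    - [-0.4,0.005,0.005,0,-1]
    - [-0.43,0.01,0.005,0,-1]
    - [-0.46,0.01,0.005,0,-1]
    - [-0.49,0.01,0.005,0,-1]
    - [-0.52,0.01,0.005,0,-1]

```text
clock: 15.0
eef_pos: [0.503, 0.1599, 0.0773]
tool_rot: [0.995, -0.104, 0.005, -0.001]
ft_force: [4.9, -0.7, 5.7]
grip_width: 0.0194
```

Call:
carry_out:
  moves:
    - [0,0,0,0,-1]
    - [0,0,0,0,-1]
    - [0,0,0,0,-1]

```text
clock: 15.3
eef_pos: [0.5024, 0.16, 0.0771]
tool_rot: [0.995, -0.104, 0.004, -0.001]
ft_force: [3.3, 0.2, 5.8]
grip_width: 0.019
```

```bash
python3 -c "
from h import *
plan(.498,.159,.0765,-11.4)
s=imaging.camera('side')
crop('s',s,220,200,150,160,'s10',3.7)
s=imaging.camera('top')
crop('s',s,150,180,150,160,'t10',3.7)
"
```

```text
t 15.3 pos [0.5024 0.16   0.0771] yaw -11.94 tilt 0.49 j [ 3.090e-01  3.980e-01 -1.780e-01  9.850e-01 -1.000e-03  2.088e+00] F [3.28 0.23 5.8 ] w 0.019
shift [-0.041  0.019  0.005] roll -0.006
```

View pics/s10.png

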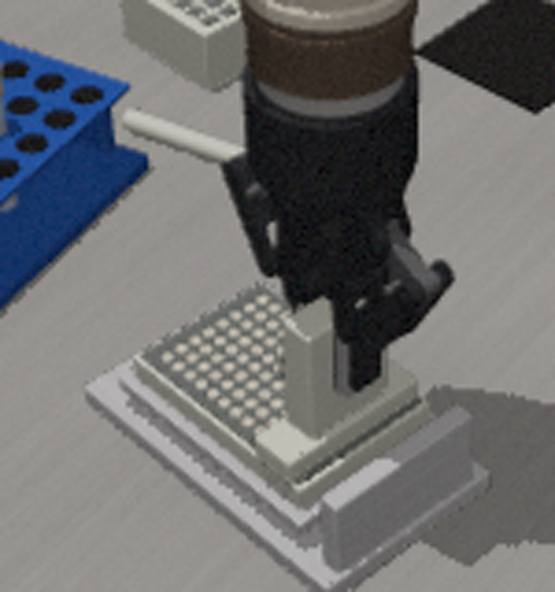

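Call:
carry_out:
  moves:
    - [-0.02,0,0,0,-1]
    - [-0.035,0,0,0,-1]
    - [-0.035,0,0,0,-1]
    - [-0.035,0,-0.03,0,-1]
    - [-0.035,0,-0.06,0,-1]
    - [-0.035,0,-0.1,0,-1]
    - [-0.035,0,-0.2,0,-1]
    - [-0.035,0,-0.4,0,-1]
    - [-0.035,0,-0.6,0,-1]
    - [-0.035,0,-0.6,0,-1]

```text
clock: 16.4
eef_pos: [0.4962, 0.1605, 0.1376]
tool_rot: [0.995, -0.104, 0.002, -0.001]
ft_force: [1.8, -0.1, -2.3]
grip_width: 0.0194
```

Run:
```python
from h import *
plan(.6365,-.2165,.137,-97.4)
s=imaging.camera('side'); cv2.imwrite('pics/s11.png',s[:,:,::-1])
t=imaging.camera('top'); cv2.imwrite('pics/t11.png',t[:,:,::-1])
for n,im,bx in(('top',t,(390,170,470,255)),('side',s,(325,185,400,240))):
    x0,y0,x1,y1=bx
    m=(im[y0:y1,x0:x1].max(2)<60).astype(np.uint8)
    cs,_=cv2.findContours(m,cv2.RETR_EXTERNAL,cv2.CHAIN_APPROX_NONE)
    c=max(cs,key=cv2.contourArea)[:,0]+np.array([x0,y0])
    w=np.array([onz(n,p,.004)[:2] for p in c.astype(float)],np.float32)
    r=cv2.minAreaRect(w*1000); print(n,r)
```

```text
t 16.4 pos [0.4962 0.1605 0.1376] yaw -11.93 tilt 0.21 j [ 0.313  0.334 -0.101  1.132  0.     2.092] F [ 1.8  -0.11 -2.27] w 0.0194
shift [2.152 3.399 0.005] roll 0.95
top ((632.4757690429688, -220.60787963867188), (95.03645324707031, 94.17706298828125), 83.40960693359375)
side ((643.8668212890625, -220.4461669921875), (153.84239196777344, 225.14422607421875), 34.92462158203125)
```

View pics/s11.png

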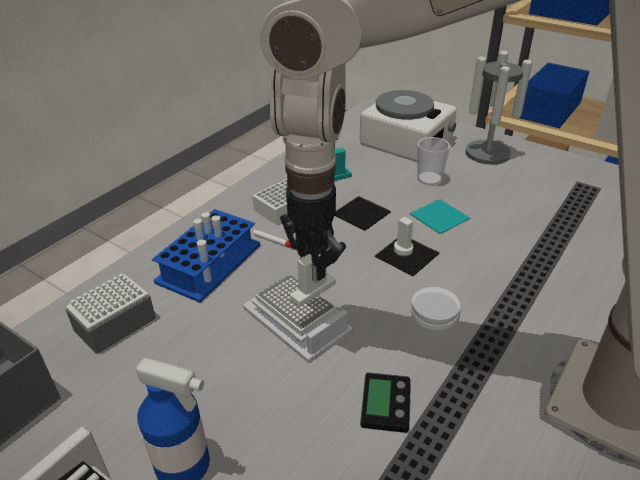

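Call:
carry_out:
  moves:
    - [0.15,0.25,0,0,-1]
    - [0.35,0.55,0,0,-1]
    - [0.54,0.85,0,0,-1]
    - [0.54,0.85,0,0,-1]

```text
clock: 16.9
eef_pos: [0.5303, 0.062, 0.1334]
tool_rot: [0.994, -0.107, -0.001, 0.001]
ft_force: [0.4, 1.4, -1.0]
grip_width: 0.0191
```

Call:
carry_out:
  moves:
    - [0.15,0.25,0,0,-1]
    - [0.35,0.55,0,0,-1]
    - [0.54,0.85,0,0,-1]
    - [0.54,0.85,0,0,-1]

```text
clock: 17.3
eef_pos: [0.5658, -0.0319, 0.1335]
tool_rot: [0.994, -0.106, -0.001, 0.001]
ft_force: [-0.4, 0.5, -2.1]
grip_width: 0.0191
```

Call:
carry_out:
  moves:
    - [0.15,0.25,0,0.08,-1]
    - [0.35,0.55,0,0.16,-1]
    - [0.54,0.85,0,0.24,-1]
    - [0.54,0.85,0,0.33,-1]
    - [0.54,0.85,0,0.42,-1]
    - [0.54,0.85,0,0.51,-1]
    - [0.54,0.85,0,0.6,-1]
    - [0.54,0.85,0,0.69,-1]
    - [0.54,0.85,0,0.78,-1]
    - [0.54,0.85,0,0.87,-1]
    - [0.54,0.85,0,0.95,-1]
    - [0.54,0.85,0,0.95,-1]

```text
clock: 18.5
eef_pos: [0.5997, -0.1216, 0.1337]
tool_rot: [-0.66, 0.751, 0.001, -0.001]
ft_force: [-1.3, -0.2, -1.5]
grip_width: 0.0195
```

```bash
python3 -c "
from h import *
plan(.634,-.219,.137,-97.4)"
```

```text
t 18.5 pos [ 0.5997 -0.1216  0.1337] yaw -97.36 tilt 0.19 j [-0.2    0.514  0.168  1.228  0.     3.07 ] F [-1.34 -0.21 -1.47] w 0.0195
shift [ 0.922 -0.465 -0.036] roll 0.0
```

Now above the pad, then down: the underside meets the pad at eef z ≈ 0.034.

Call:
carry_out:
  moves:
    - [0.3,-0.15,0,0,-1]
    - [0.6,-0.3,0,0,-1]
    - [0.92,-0.46,0,0,-1]
    - [0.92,-0.46,0,0,-1]
    - [0.92,-0.46,0,0,-1]

```text
clock: 19.0
eef_pos: [0.6338, -0.22, 0.1337]
tool_rot: [-0.66, 0.751, 0.001, -0.0]
ft_force: [0.8, -0.4, -2.5]
grip_width: 0.0189
```

Call:
carry_out:
  moves:
    - [0,0,0.2,0,-1]
    - [0,0,0.4,0,-1]
    - [0,0,0.6,0,-1]
    - [0,0,0.75,0,-1]
    - [0,0,0.85,0,-1]
    - [0,0,0.85,0,-1]
    - [0,0,0.85,0,-1]

```text
clock: 19.7
eef_pos: [0.6347, -0.2194, 0.0506]
tool_rot: [-0.66, 0.751, -0.0, 0.0]
ft_force: [0.2, 0.3, -1.0]
grip_width: 0.0195
```

```bash
python3 -c "
from h import *
s=imaging.camera('side')
plan(.634,-.219,.034,-97.4)
crop('s',s,310,130,110,90,'s12',7)
s=imaging.camera('top')
crop('s',s,390,160,100,80,'t12',7)"
```

```text
t 19.75 pos [ 0.6352 -0.2198  0.0512] yaw -97.38 tilt 0.08 j [-0.333  0.689  0.251  1.132  0.     2.937] F [ 0.39  0.96 -1.59] w 0.0197
shift [-0.007  0.013  0.172] roll 0.0
```

View pics/s12.png

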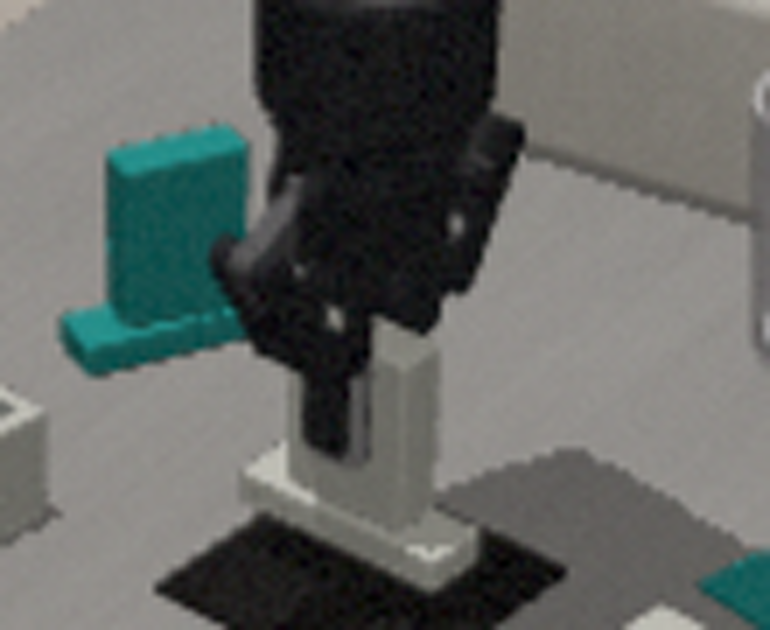

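View pics/t12.png

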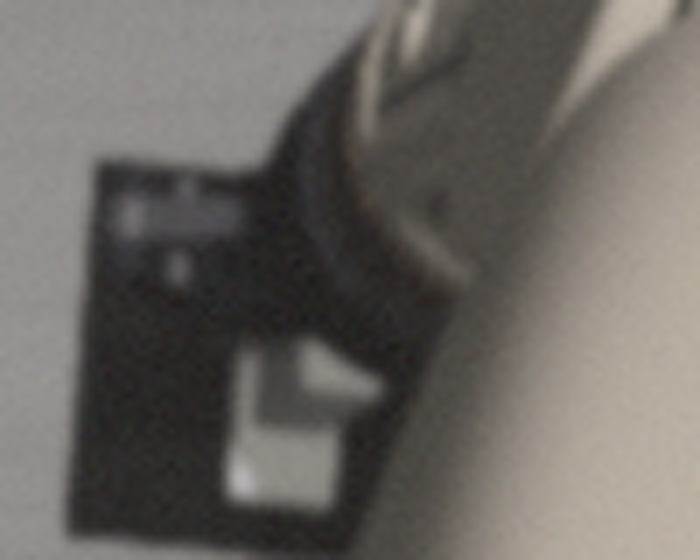

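Aligned over the pad, about 17 mm high. I'll lower until contact.

Call:
carry_out:
  moves:
    - [0,0.01,0.04,0,-1]
    - [0,0.01,0.08,0,-1]
    - [0,0.01,0.11,0,-1]
    - [0,0.01,0.14,0,-1]
    - [0,0.01,0.155,0,-1]
    - [0,0.01,0.155,0,-1]
    - [0,0.01,0.155,0,-1]

```text
clock: 20.5
eef_pos: [0.6336, -0.2201, 0.0347]
tool_rot: [-0.66, 0.751, -0.0, 0.0]
ft_force: [0.0, -0.2, -1.1]
grip_width: 0.0193
```

Call:
carry_out:
  moves:
    - [0,0,0.01,0,-1]
    - [0,0,0.01,0,-1]
    - [0,0,0.01,0,-1]

```text
clock: 20.8
eef_pos: [0.6338, -0.2201, 0.034]
tool_rot: [-0.66, 0.751, -0.0, 0.0]
ft_force: [0.4, -0.1, -0.7]
grip_width: 0.0195
```

Call:
carry_out:
  moves:
    - [0,0,0.005,0,-1]
    - [0,0,0.01,0,-1]
    - [0,0,0.01,0,-1]

```text
clock: 21.1
eef_pos: [0.6338, -0.2202, 0.0339]
tool_rot: [-0.66, 0.751, -0.001, 0.0]
ft_force: [-2.1, 0.8, 5.3]
grip_width: 0.0194
```

```bash
python3 -c "
from h import *
F=[]
for i in range(4):
  s=imaging.camera('side'); F.append(bot.get_obs()['ft_force'])
print(np.mean(F,0)); plan(.634,-.219,.034,-97.4)
crop('s',s,310,130,110,90,'s13',7)"
```

```text
[-2.11515251  0.46065688  5.9160381 ]
t 21.3 pos [ 0.6338 -0.2202  0.0339] yaw -97.43 tilt 0.07 j [-0.334  0.702  0.228  1.095  0.     2.937] F [-2.19  0.47  5.13] w 0.0192
shift [-0.012 -0.    -0.001] roll -0.0
```

View pics/s13.png

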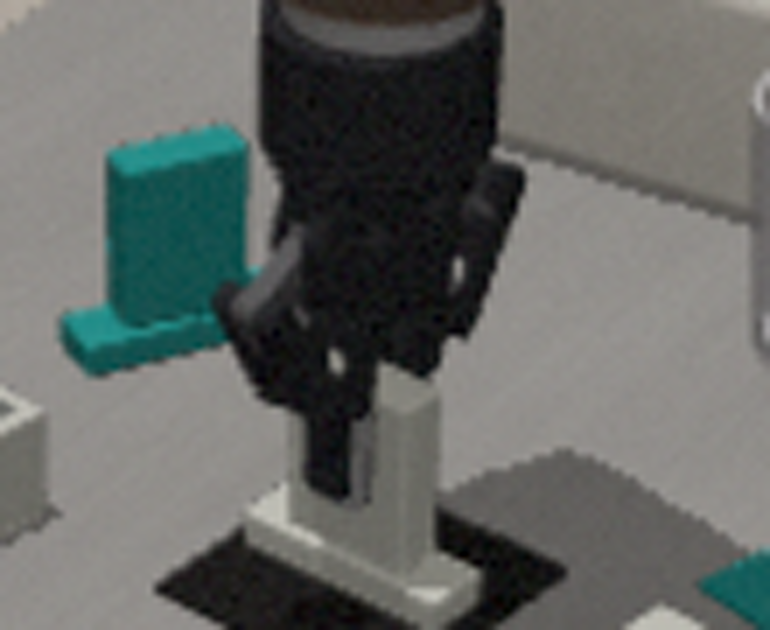

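Call:
carry_out:
  moves:
    - [0,0,-0.007,0,-1]
    - [0,0,-0.007,0,-1]
    - [0,0,-0.007,0,0]
    - [0,0,-0.007,0,0.5]
    - [0,0,-0.007,0,1]
    - [0,0,-0.007,0,1]
    - [0,0,-0.007,0,1]
    - [0,0,-0.007,0,1]
    - [0,0,-0.007,0,1]

```text
clock: 22.2
eef_pos: [0.6335, -0.22, 0.0333]
tool_rot: [-0.66, 0.751, 0.0, -0.0]
ft_force: [0.5, 0.4, 0.2]
grip_width: 0.0853
```

Call:
carry_out:
  moves:
    - [0,0,-0.1,0,1]
    - [0,0,-0.3,0,1]
    - [0,0,-0.6,0,1]
    - [0,0,-1,0,1]
    - [0,0,-1,0,1]

```text
clock: 22.7
eef_pos: [0.6376, -0.2214, 0.1417]
tool_rot: [-0.66, 0.751, -0.006, 0.003]
ft_force: [0.8, -0.1, 1.1]
grip_width: 0.0854
```

Call:
carry_out:
  moves:
    - [0,0,-0.4,0,1]
    - [0,0.5,-0.6,0,1]
    - [0,1,-0.6,0,1]
    - [0,1,-0.6,0,1]
    - [0,1,-0.6,0,1]

```text
clock: 23.2
eef_pos: [0.5329, -0.2069, 0.1943]
tool_rot: [-0.66, 0.752, -0.0, 0.0]
ft_force: [0.4, -0.0, 0.0]
grip_width: 0.0855
```

Run:
```python
from h import *
s=imaging.camera('side');t=imaging.camera('top')
plan(.634,-.219,.034,-97.4)
crop('s',s,310,130,110,90,'s14',6); cv2.imwrite('pics/t14.png',t[:,:,::-1]);cv2.imwrite('pics/sf14.png',s[:,:,::-1])
```

```text
t 23.3 pos [ 0.5359 -0.2076  0.1946] yaw -97.43 tilt 0.19 j [-0.37   0.4    0.15   1.318  0.     2.902] F [0.66 0.79 0.02] w 0.0852
shift [-0.015 -0.983  1.609] roll -0.0
```

View pics/s14.png

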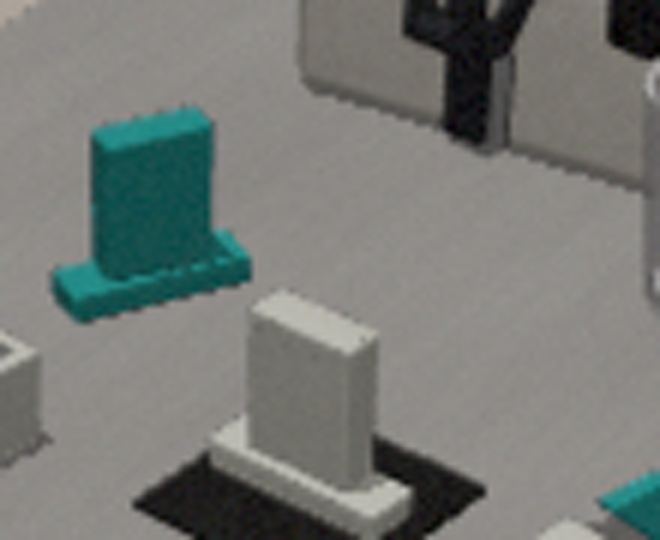

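View pics/sf14.png

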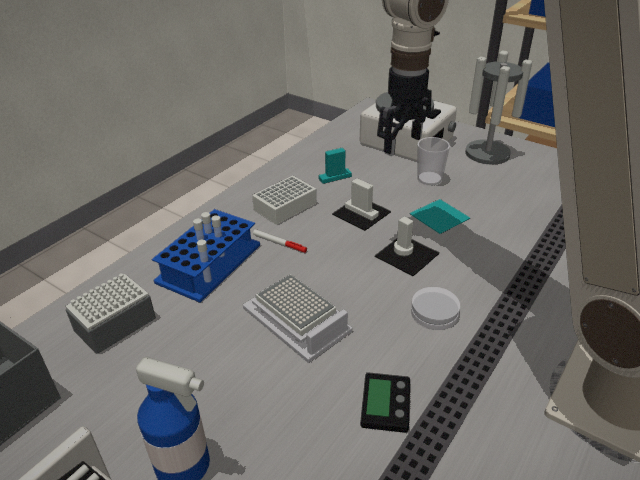

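Run:
```python
from h import *
P=[onz('side',(310+a/6,130+b/6),.018)[:2] for a,b in((212,440),(360,510),(412,487))]
print(np.round(P,4),'centre',(P[0]+P[2])/2,'from pad',(P[0]+P[2])/2-[.632,-.2195])
for i in range(6): imaging.camera('side')
o=bot.get_obs();print(np.abs(o['joint_vel']).max(),o['clock'])
print(order.job_done())
```

```text
[[ 0.6719 -0.2106]
 [ 0.5985 -0.2023]
 [ 0.59   -0.2269]] centre [ 0.630935   -0.21876776] from pad [-0.001065    0.00073224]
0.01031561030880909 23.6
the job is handed in; nothing more can be done
None
```

I picked up the wide-footed applicator, rubbed down the cover in one continuous sweep towards the end stop, and stood the applicator back on its own pad. The job is handed in at 23.6 s, with no verdict reported.

- **Sweep:** the foot's middle went from about x = -50 to about +48 mm in the nest frame. I read force and pose at the start, middle and end. They gave about 8 N, which is 5 to 5.5 mm of table travel, well clear of the bottom. The foot stayed near y = 0, and tool tilt was at most about 0.5°. I did not sample between those readings, but I commanded no lift along the way.
- **Final check:** the last picture showed the applicator upright and released, with its middle about 1 mm from the pad's middle. The arm was clear of everything and the plate looked to be fully up.

Two checks disagreed:
- **Finger height:** the camera showed the fingertips about 30 mm higher than the reported tool height and tool description imply. I set the grasp height from the images instead. For pressing and placing I used contact force and the height offset from the grasp, which matched at the plate and the pad.
- **Pad from the side view:** the second colour-mask measurement of the pad there failed, probably because the mask took in other dark pixels. I used the top view and the hand-picked side corners, which agreed to about 3 mm.

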